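# Lay out the eluent preparation row

## Robot

A 6-joint arm with a two-finger parallel gripper is mounted at the origin on the work surface. World frame = base frame: x ahead of the robot, y to its left, z up, the work surface at z = 0. Lengths are in mm, angles in rad, forces in N, time in s.
With the tool pointing down it reaches from about 275 to 1000 mm from the base axis. Payload 8.4 kg.
Tool frame: the origin (TCP) lies between the finger pads; the fingertips stand r.tips_ahead ahead of it and the grasp point (between the pads) lies 6 mm ahead of it (r.tips_ahead is the distance from the TCP to the fingertips, in mm); z points along the fingers, y is the line along which they close (so a half turn about z gives the same grasp; the last joint's range is limited). The gripper opens to 85 mm and grips with 20 to 120 N. Pads are 22 mm wide; open, the fingers measure 114 mm over their backs; the gripper's body (76 mm by 85 mm) begins 54 mm behind the grasp point. The pads swing forward as they close: fully open they stand 13 mm farther back than shut.
Start: joints at [-1.239, 0.353, 1.633, -0, 1.155, -0.002], TCP at [204.771, -590.506, 256.281] pointing down, gripper open.
Joint ranges: [-2.63, 2.63], [-0.92, 2.1], [0.06, 2.66], [-1.3, 4.44], [0, 2.69], [-3.02, 3.02]. Speed limits (rad/s): [2.22, 2.22, 2.79, 3.14, 3.14, 3.14].

## Interface

Orientations are given as [roll, pitch, yaw] about the fixed x, y, z axes, in that order (R = Rz(yaw) Ry(pitch) Rx(roll)).
In Python, from rig import r gives the robot as it stands.
- The arm moves only by the tool carry_out, never from a script. Its arguments are lists of equal length, an entry for each row: "delta_pos": the shift along the tool's x, y, z in m, a list of three; "rot": the turn, a rotation vector about the tool's x, y, z in degrees, a list of three. A call has 1 to 8 rows; each row is the pose to reach, as a shift and turn from the pose commanded when the call began, along the tool's axes at that moment; what a row does not reach only later rows make up. A row lasts 1/8 s, in which the tool goes at most 62.5 mm and 10.7 degrees, less where a joint would pass 70% of its speed; a pose out of reach is approached as far as the arm can. A call with a gripper value outside its range is refused whole. "claw" is the finger opening in m, from 0 to 0.0854, set as the call begins (left out, the last holds). The fingers move at their own pace and stop on an object; "grip_force" is the grip in N (left out, the last holds). Time passes only in rows, so rows that repeat a pose let the fingers close. It gives the time, the measured TCP pose, the force, the opening and the grip force at its end, in the units of the state.
- r.sense(): the state, without advancing time (a new reading comes with each control period).
- r.grab_frame(name): name is "scene" or "side" or "wrist"; returns the picture (400x640x3 uint8, blue, green, red); there is no depth.
- r.camera_info(name): a dict with "fx", "fy", "cx", "cy" (pixels), "pose" (4x4, takes a point from camera to world coordinates); the wrist camera has in their place "hand_eye" (4x4, takes a point from camera to tool coordinates, whose origin is the TCP and whose axes are the flange's). Camera axes: x right, y down, z forward; pixel columns grow to the right and rows downward; lengths in mm; the calibration is good to about 2 mm. A picture is of the moment at which its call begins: read the wrist's pose just before it. camera_info takes no time and is no camera call.
- r.sign_off(): hands the job in; it is judged then, once.
Trained networks look in the newest picture that a camera, given by its name, has taken for a name from the list of things; names that differ only in an ending like _2 or _b are one class to them, and where a whole thing is asked for, a point or a joint stands for the part that bears it (a point fixed in the world has none). Each returns a list of dicts, best first, with "p" (0 to 1); they miss things now and then, are a little off and sometimes report something else, mostly with a low value. They report only what shows in the picture. A call takes as long as a camera call. They do not tell look-alikes from the thing itself.
- r.recognise(thing, camera): "box" ([left, top, right, bottom] in pixels, round what is visible of it).
- r.cut_out(thing, camera): "mask" (400x640 bool, what is visible of it) and "box" ([left, top, right, bottom] in pixels, round what is visible of it).
The state is a dict: "clock": time; "qpos": joint angles; "qvel": joint speeds; "joint_efforts": joint torques, N m; "eef_pos": TCP position; "tcp_rot": TCP orientation; "contact_force": force on the tool from outside, world axes, zero at the start; "wrist_torque": the same for the moment, N m; "opening": opening from 0.0 (shut) to 1.0 (fully open); "grasp_force": force on a finger pad.
Only numpy, scipy, OpenCV 4.12 (cv2) and the standard library are available. Lean on these libraries where they do the work, as an engineer would, in place of code of your own. Each camera call takes 0.05 s, during which the arm holds its last target. There are 200 camera calls.

## Task

Lay out the row for making up eluent on the bench mat, everything upright: the wide jar in the middle of the stirrer's top plate, the steel weighing dish in the middle of the balance's pan, the tall narrow bottle on the mat's centre, midway between stirrer and balance. The vial rack goes on the free end of the mat beside the balance (the side away from the stirrer), on the mat's long centre line, midway between the balance's side and the mat's end and squared up with the mat. Let go of everything and leave the beaker and the spanner where they are.

Things in the scene. Friction and masses are not known exactly. Their poses are not given: they have to be found in the camera images.
- mat: dark rubber bench mat, fixed, 150 x 570 mm, 3 mm thick. Origin: centre of its underside, at bench height 0. x runs across its width, away from the robot; y along its length, to the robot's left. The two instruments stand on its long centre line, 125 mm either side of its centre (which is left varies). The mat with the instruments lies up to 0.2 rad askew
- stirrer: magnetic stirrer, fixed: off-white block 120 x 120 mm with a flat white square top plate (110 mm), two black knobs on the side facing the robot (they stick out 12 mm). Origin: on the mat's top face under the centre of the plate; the plate's top is 60 mm above the origin. x away from the robot, y to the left, parallel to the mat's axes
- balance: bench balance, fixed: grey block 125 mm wide (y), 46 mm high, from 70 mm in front (-x) to 55 mm behind its origin; round steel pan, 92 mm diameter; dark display faces the robot. Origin: on the mat's top face under the pan's centre; pan top 60 mm above it, does not sink. Axes as the mat's. The mat's free end beside it is 97.5 mm long (y); the middle of that is 111 mm from the origin along y
- jar_mid (a point): loose wide round jar, white plastic with a lid, 56 mm diameter, 80 mm high, about 160 g. Point: its centre, half-way up (40 mm). z up
- bottle_mid (a point): loose tall narrow bottle, white plastic with a cap on a thin neck, 36 mm diameter, 110 mm high, about 110 g. Point: its centre, half-way up (55 mm); there the body has its full diameter. z up
- dish_mid (a point): loose weighing dish: shallow open round steel cup with upright 3 mm walls, no handle, 56 mm diameter, 30 mm high, about 60 g. Point: its centre, half-way up (15 mm). z up
- rack_mid (a point): loose vial rack: square white plastic block 50 x 50 mm, 44 mm high, with four small black vial caps standing 6 mm above its top, about 100 g. Point: centre of the block, half-way up (22 mm). x and y are square to its sides, z up; it starts turned up to 0.6 rad from the mat's axes
- beaker: bystander: loose open glass beaker, 66 mm diameter, 70 mm high, beyond the mat. Origin: centre of its underside
- wrench: bystander: loose steel spanner, 150 mm long, lying flat beyond the mat. Origin: centre of its underside
Things that resemble listed ones, but are neither listed nor needed, are in the scene too. What is shaped like the part that bears bottle_mid but pink or red is not meant. Leave any purple or turquoise look-alike of the balance alone.

How it is judged (in metres and radians):
At the end, for the whole second after the job is handed in: Jar on the stirrer plate, dish on the pan (15 mm from centre), bottle on the mat's centre, rack on the free end beside the balance (15 mm along and across), square within 0.2 rad; all seated within 5 mm, upright within 0.1 rad, still; beaker and spanner moved under 30 mm (horizontal distance between jar_mid and stirrer below 0.015 m and z of jar_mid in the frame of stirrer between 0.095 and 0.105 m and horizontal distance between dish_mid and balance below 0.015 m and z of dish_mid in the frame of balance between 0.07 and 0.08 m and x of bottle_mid in the frame of mat between -0.015 and 0.015 m and y of bottle_mid in the frame of mat between -0.015 and 0.015 m and z of bottle_mid in the frame of mat between 0.053 and 0.063 m and x of rack_mid in the frame of balance between -0.015 and 0.015 m and z of rack_mid in the frame of mat between 0.02 and 0.03 m and ((y of stirrer in the frame of balance below 0 m and y of rack_mid in the frame of balance between 0.096 and 0.126 m) or (y of stirrer in the frame of balance above 0 m and y of rack_mid in the frame of balance between -0.126 and -0.096 m)) and (angle between the x axis of rack_mid and the x axis of mat, either way round below 0.2 rad or angle between the x axis of rack_mid and the y axis of mat, either way round below 0.2 rad) and angle between each of jar_mid, bottle_mid, dish_mid, rack_mid's own z axis and vertical below 0.1 rad and linear speed of each of jar, bottle, dish, rack below 0.02 m/s and angular speed of each of jar, bottle, dish, rack below 0.2 rad/s and distance of each of beaker, wrench from where it was at the start of the episode below 0.03 m); the robot touches nothing.
It fails at once if the beaker is moved by more than 30 mm (distance of beaker from where it was at the start of the episode above 0.03 m).
It fails at once if the spanner is moved by more than 30 mm (distance of wrench from where it was at the start of the episode above 0.03 m).
It also fails if it takes over 109 s, if anything falls off the work surface, if the arm or the gripper's body presses on something with over 40 N, if the wrist force passes 120 N, or if a joint passes its speed limit or range.

## Working session

There is one attempt and no reset: what is moved stays moved. The work goes in short steps, Python scripts to look and compute and a tool call to move; the robot and the scene stay as the last step left them, time stands still between calls to the robot, and variables do not carry over. Pictures are saved under pics/ and viewed, at most 14 in all, crops included, and the job is handed in when it is done.

Besides the shell and the picture viewer there is one more tool, called after ">>>" as name(argument=value, ...) on one line, values as JSON. carry_out: Moves the arm, as the interface text tells. Its arguments: {"type":"object","properties":{"delta_pos":{"type":"array","items":{"type":"array","items":{"type":"number"}}},"rot":{"type":"array","items":{"type":"array","items":{"type":"number"}}},"claw":{"type":"number"},"grip_force":{"type":"number"}},"required":["delta_pos","rot"]}

```bash
mkdir -p pics; ls; python3 - <<'E'
from rig import r
import cv2,numpy as np
print(r.sense()); print(r.tips_ahead)
for c in("scene","side"):
    im=r.grab_frame(c); cv2.imwrite(f"pics/{c}0.png",im)
    i=r.camera_info(c); print(c,{k:np.round(v,3).tolist() for k,v in i.items()})
    for t in("mat","stirrer","balance","jar_mid","bottle_mid","dish_mid","rack_mid","beaker","wrench"):
        print(t,[(round(float(d["p"]),2),np.round(d["box"]).tolist()) for d in r.recognise(t,c)][:4])
print({k:np.round(v,3).tolist() for k,v in r.camera_info("wrist").items()})
E
```

```text
pics
{'clock': 0.0, 'qpos': array([-1.23941034e+00,  3.53653198e-01,  1.63418546e+00,  1.16644125e-05,
        1.15520710e+00, -2.39585472e-03]), 'qvel': array([-0.00094656, -0.00120658,  0.00054479, -0.00147108,  0.00150126,
       -0.00098076]), 'joint_efforts': array([ 6.05449641e-04, -6.05254698e+01, -3.42070627e+01,  1.28691804e-04,
        9.42235318e-03,  4.13501937e-05]), 'eef_pos': array([ 204.61324154, -590.05688126,  255.53655003]), 'tcp_rot': array([-3.14013958e+00, -1.41460663e-05,  3.33777114e-01]), 'contact_force': array([-0.17917766, -0.05120761, -0.3795153 ]), 'wrist_torque': array([ 0.00117715,  0.00248275, -0.01347979]), 'grasp_force': 0.0, 'opening': 0.9999205627731274}
25.0
scene {'fx': 435.24, 'fy': 435.24, 'cx': 315.022, 'cy': 207.268, 'pose': [[0.704, 0.376, -0.602, 1229.082], [0.71, -0.392, 0.585, -744.102], [-0.016, -0.84, -0.543, 693.349], [0.0, 0.0, 0.0, 1.0]]}
mat [(0.75, [243.0, 224.0, 266.0, 246.0]), (0.71, [254.0, 193.0, 447.0, 296.0])]
stirrer [(0.97, [362.0, 186.0, 423.0, 233.0])]
balance [(0.86, [184.0, 266.0, 251.0, 334.0]), (0.74, [181.0, 191.0, 2
[... 787 characters left out ...]
(0.87, [167.0, 269.0, 250.0, 342.0]), (0.83, [315.0, 190.0, 387.0, 250.0]), (0.77, [353.0, 300.0, 438.0, 379.0])]
jar_mid [(0.95, [271.0, 190.0, 297.0, 232.0])]
bottle_mid [(0.8, [256.0, 118.0, 271.0, 159.0]), (0.64, [295.0, 132.0, 349.0, 176.0]), (0.56, [227.0, 110.0, 248.0, 146.0]), (0.51, [254.0, 104.0, 268.0, 129.0])]
dish_mid [(0.82, [264.0, 164.0, 287.0, 187.0])]
rack_mid [(0.92, [275.0, 250.0, 308.0, 284.0])]
beaker [(0.81, [365.0, 124.0, 388.0, 157.0])]
wrench [(0.57, [390.0, 187.0, 432.0, 238.0])]
{'fx': 321.89, 'fy': 321.89, 'cx': 317.907, 'cy': 202.506, 'hand_eye': [[-0.0, -0.956, -0.292, 74.072], [1.0, -0.0, -0.001, 0.104], [0.001, -0.292, 0.956, -116.986], [0.0, 0.0, 0.0, 1.0]]}
```

View pics/scene0.png

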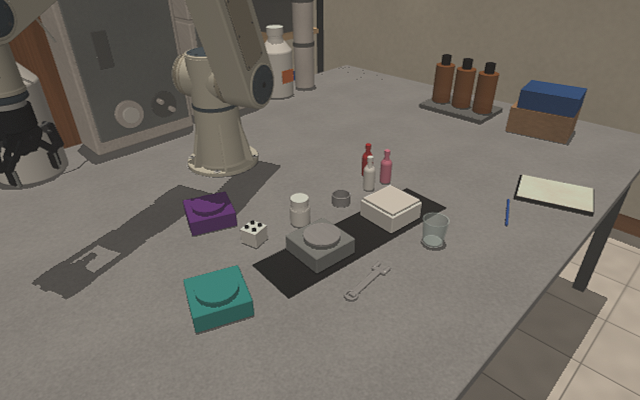

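View pics/side0.png

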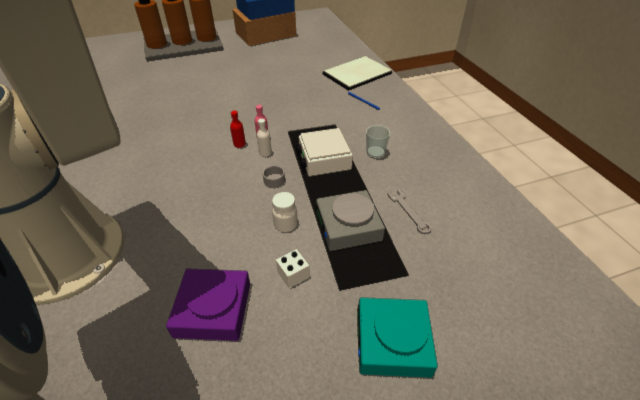

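The white bottle is at scene (369,175) / side (264,140). Its look-alikes are red at (367,160)/(238,132) and pink at (386,167)/(260,120). The balance is the grey one, at scene (320,245) / side (352,220). The purple (210,213) and turquoise (218,298) ones are decoys. I'll fit positions from both views.

```bash
cat > h.py <<'E'
from rig import r
import cv2,numpy as np
from scipy.optimize import least_squares
from scipy.spatial.transform import Rotation as R
def cam(c,s=None):
    i=r.camera_info(c)
    if c=="wrist":
        s=s or r.sense(); T=np.eye(4); T[:3,:3]=R.from_euler("xyz",s["tcp_rot"]).as_matrix(); T[:3,3]=s["eef_pos"]
        P=T@i["hand_eye"]
    else: P=np.array(i["pose"])
    K=np.array([[i["fx"],0,i["cx"]],[0,i["fy"],i["cy"]],[0,0,1.]])
    return K,P
def proj(C,X):
    K,P=C; q=(np.atleast_2d(X)-P[:3,3])@P[:3,:3]; q=q@K.T; return q[:,:2]/q[:,2:]
def ray(C,uv,z):
    K,P=C; uv=np.atleast_2d(uv); d=np.c_[uv,np.ones(len(uv))]@np.linalg.inv(K).T@P[:3,:3].T
    return P[:3,3]+d*((z-P[2,3])/d[:,2])[:,None]
a=np.linspace(0,2*np.pi,48,endpoint=False); circ=np.c_[np.cos(a),np.sin(a)]
def shape(rad,z0,z1,sq=None):
    c=circ*rad if sq is None else np.array([[1,1],[1,-1],[-1,-1],[-1,1]])*rad@np.array([[np.cos(sq),np.sin(sq)],[-np.sin(sq),np.cos(sq)]])
    return np.vstack([np.c_[c,np.full(len(c),z)] for z in (z0,z1)])
def bbox(uv): return np.r_[uv.min(0),uv.max(0)]
def fitbox(obs,S,x0):
    f=lambda p:np.concatenate([bbox(proj(C,S+[p[0],p[1],0]))-b for C,b in obs])
    s=least_squares(f,x0,loss="soft_l1"); return s.x,np.round(f(s.x),1)
E
python3 - <<'E'
from h import *
A,B=cam("scene"),cam("side")
for n,S,b1,b2 in (("jar",shape(28,0,80),[288,195,311,226],[271,190,297,232]),("dish",shape(28,0,30),[332,187,351,208],[264,164,287,187]),
 ("bottle",shape(18,0,110),[362,156,375,192],[256,118,271,159]),("rack",shape(25,0,44,.3),[240,221,267,246],[276,250,309,284]),("beaker",shape(33,0,70),[423,214,449,247],[365,124,388,157])):
    print(n,*fitbox([(A,b1),(B,b2)],S,[500,0]))
for n,S,b1,b2 in (("red",shape(18,0,110),[361,144,372,178],[230,110,246,147]),("pink",shape(18,0,110),[380,150,391,186],[253,105,268,132])):
    print(n,*fitbox([(A,b1)],S,[500,0]))
print(ray(A,[[255,265],[291,291],[446,207]],3).round(),ray(B,[[289,130],[335,125],[406,272],[343,284]],3).round())
print("wrench",ray(A,[[350,297],[388,266]],3).round(),ray(B,[[392,192],[428,232]],3).round())
print("pan",ray(A,[[322,235]],63).round(),ray(B,[[353,209]],63).round(),"plate",ray(A,[[390,203]],63).round(),ray(B,[[326,146]],63).round())
E
```

```text
jar [479.74908124 -73.03741382] [ 1.4 -3.9 -0.3  0.5 -0.4  0.3  0.5  0.4]
dish [496.59719599  80.39632531] [ 0.7  1.5  0.7 -1.  -0.1  0.8 -0.5  0.8]
bottle [499.92553924 193.67973482] [-0.6 -1.9  0.  -0.7 -0.1  0.   2.1 -0.1]
rack [ 455.67384806 -216.97047447] [-0.4 -2.5  0.9  1.3 -1.1 -1.7  0.9  5.4]
beaker [795.40214352 109.7474136 ] [-1.5 -3.6  2.6  0.6 -1.6 -0.6  1.7  1. ]
red [444.8051538  251.98482852] [-1.  -1.   0.9  0.7]
pink [518.67102291 254.66869722] [-1.7 -0.4  1.5  0.3]
[[ 541. -283.    3.]
 [ 671. -282.    3.]
 [ 736.  265.    3.]] [[ 592.  286.    3.]
 [ 732.  264.    3.]
 [ 679. -290.    3.]
 [ 544. -274.    3.]]
wrench [[ 778. -203.    3.]
 [ 774.  -61.    3.]] [[ 762.  -62.    3.]
 [ 779. -209.    3.]]
pan [[ 630. -140.   63.]] [[ 620. -137.   63.]] plate [[660.  91.  63.]] [[642.  98.  63.]]
```

>>> carry_out(delta_pos=[[0.06, -0.045, -0.016], [0.12, -0.09, -0.031], [0.172, -0.129, -0.045], [0.224, -0.168, -0.06], [0.276, -0.206, -0.072], [0.328, -0.245, -0.086], [0.38, -0.285, -0.1], [0.43, -0.322, -0.112]], rot=[[0, 0, 2.4], [0, 0, 4.8], [0, 0, 7.2], [0, 0, 9.5], [0, 0, 12], [0, 0, 14.5], [0, 0, 17], [0, 0, 19]])

```text
clock: 2.0
eef_pos: [479.6, -183.2, 359.5]
tcp_rot: [3.141, -0.001, 0.001]
contact_force: [0.7, 0.2, -0.5]
opening: 0.998
grasp_force: 0.0
```

```bash
cat >> h.py <<'E'
def go(x,y,z,yaw):
    "delta (tool axes, m) and turn about tool z (deg) from the measured pose to a tool-down target, yaw in deg"
    s=r.sense(); M=R.from_euler("xyz",s["tcp_rot"]); T=R.from_euler("xyz",[np.pi,0,np.radians(yaw)])
    print("t",round(s["clock"],2),"at",s["eef_pos"].round(1),np.degrees(s["tcp_rot"]).round(1),"F",s["contact_force"].round(1),"op",round(s["opening"]*85.4,1),"g",round(s["grasp_force"],1),"q",s["qpos"].round(2))
    print("d",(M.inv().apply(np.array([x,y,z])-s["eef_pos"])/1000).round(4),"rot",np.degrees((M.inv()*T).as_rotvec()).round(2))
E
python3 -c "
from h import *
go(590,-20,400,0)"
```

```text
t 2.0 at [ 479.6 -183.2  359.5] [ 1.8e+02 -0.0e+00  1.0e-01] F [ 0.7  0.2 -0.5] op 85.2 g 0.0 q [-0.37  0.09  1.74 -0.    1.31  1.2 ]
d [ 0.1106 -0.1631 -0.0405] rot [ 0.02 -0.05  0.05]
```

>>> carry_out(delta_pos=[[0.033, -0.05, -0.012], [0.067, -0.1, -0.024], [0.1, -0.15, -0.037], [0.11, -0.163, -0.04], [0.11, -0.163, -0.04]], rot=[[0, 0, 0], [0, 0, 0], [0, 0, 0], [0, 0, 0], [0, 0, 0]])

```text
clock: 2.62
eef_pos: [588.5, -21.4, 398.3]
tcp_rot: [3.141, 0.001, 0.004]
contact_force: [-0.2, -0.8, -0.1]
opening: 1.003
grasp_force: 0.0
```

```bash
python3 - <<'E'
from h import *
go(500,194,200,110)
C=cam("wrist"); cv2.imwrite("pics/w1.png",r.grab_frame("wrist"))
import pickle; pickle.dump(C,open("c1.pkl","wb"))
for t in("mat","stirrer","balance","jar_mid","bottle_mid","dish_mid","rack_mid","beaker","wrench"):
    print(t,[(round(float(d["p"]),2),np.round(d["box"]).tolist()) for d in r.recognise(t,"wrist")][:4])
E
```

```text
t 2.62 at [588.5 -21.4 398.3] [180.    0.    0.2] F [-0.2 -0.8 -0.1] op 85.6 g 0.0 q [-0.04  0.19  1.53 -0.    1.41  1.53]
d [-0.0876 -0.2158  0.1983] rot [-2.0000e-02  4.0000e-02 -1.0978e+02]
mat [(0.75, [124.0, 52.0, 500.0, 189.0])]
stirrer [(0.92, [174.0, 67.0, 269.0, 172.0])]
balance [(0.98, [396.0, 298.0, 487.0, 352.0]), (0.84, [346.0, 91.0, 448.0, 185.0]), (0.66, [514.0, 103.0, 638.0, 211.0]), (0.57, [121.0, 52.0, 503.0, 188.0])]
jar_mid [(0.95, [334.0, 205.0, 371.0, 253.0])]
bottle_mid [(0.71, [149.0, 197.0, 193.0, 237.0]), (0.67, [104.0, 231.0, 161.0, 275.0]), (0.58, [94.0, 190.0, 152.0, 229.0])]
dish_mid []
rack_mid [(0.68, [414.0, 213.0, 456.0, 254.0])]
beaker [(0.59, [192.0, 1.0, 250.0, 28.0])]
wrench [(0.61, [348.0, 9.0, 454.0, 45.0])]
```

View pics/w1.png

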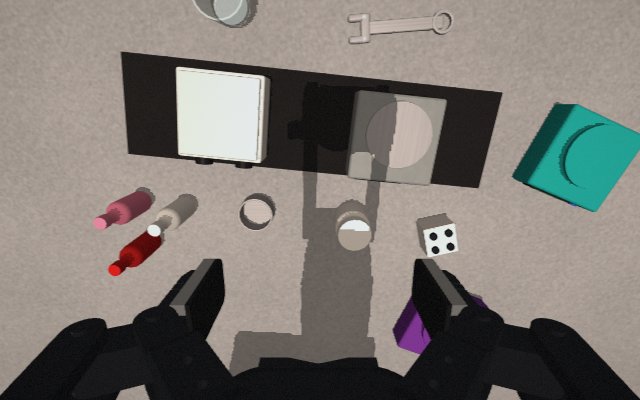

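```bash
python3 - <<'E'
from h import *
import pickle; C=pickle.load(open("c1.pkl","rb"))
mc=np.array([[75,285,3],[75,-285,3],[-75,-285,3],[-75,285,3]]); uv=np.array([[122,52],[502,93],[480,188],[128,154]])
pc=np.array([[55,180,63],[55,70,63],[-55,70,63],[-55,180,63]]); puv=np.array([[176,67],[265,76],[262,162],[177,156]])
bc=np.array([[0,-125,63]]); buv=np.array([[400,134]])
def W(p,X): c,s=np.cos(p[2]),np.sin(p[2]); return np.c_[p[0]+c*X[:,0]-s*X[:,1],p[1]+s*X[:,0]+c*X[:,1],X[:,2]]
M=np.vstack([mc,pc,bc]);U=np.vstack([uv,puv,buv])
f=lambda p:(proj(C,W(p,M))-U).ravel()
s=least_squares(f,[638,-8,-.09],x_scale=[1,1,.01],loss="soft_l1"); print(s.x,f(s.x).reshape(-1,2).round(1).tolist())
for n,q in (("plate",[0,125,0]),("pan",[0,-125,0]),("rackT",[0,-236,0])): print(n,W(s.x,np.array([q]))[0].round(1))
for n,S,b in (("jar",shape(28,0,80),[334,200,371,251]),("dish",shape(28,0,30),[240,193,274,230])):
    print(n,*fitbox([(C,np.array(b))],S,[500,0]))
im=cv2.imread("pics/w1.png"); g=cv2.cvtColor(im,6)[205:262,410:465]
n,l,st,ce=cv2.connectedComponentsWithStats((g<60).astype(np.uint8))
caps=[(ce[i]+[410,205]) for i in range(1,n) if 20<st[i,4]<150]; print(caps,st[:,4])
X=ray(C,np.array(caps),50); print(X.round(1),X.mean(0))
cv2.imwrite("pics/w1c.png",cv2.resize(im[185:285,90:290],None,fx=4,fy=4))
# bottle: base centre guess from cap and body
print("bcap",ray(C,[[154,230]],110).round(), "body base",ray(C,[[187,201]],5).round())
E
```

```text
[ 6.33302316e+02 -1.07113500e+01 -9.49553047e-02] [[-1.2, -0.7], [2.1, -1.0], [-0.3, 0.1], [0.4, -0.1], [0.7, 2.5], [-4.0, 2.3], [-4.7, -0.9], [2.0, -2.6], [0.3, 1.5]]
plate [645.2 113.7   0. ]
pan [ 621.5 -135.1    0. ]
rackT [ 610.9 -245.6    0. ]
jar [482.03124063 -73.08092444] [-2.4 -0.3  1.3  0.3]
dish [494.14922668  76.92067454] [-1.5 -0.6  1.9  0.6]
[array([448.17073171, 232.6097561 ]), array([433., 236.]), array([450.12820513, 246.12820513]), array([434.97368421, 249.65789474])] [2956   41   41   39   38   20]
[[ 472.1 -224.5   50. ]
 [ 466.3 -201.6   50. ]
 [ 449.1 -230.4   50. ]
 [ 442.9 -207.2   50. ]] [ 457.60055933 -215.92962948   50.        ]
bcap [[499. 200. 110.]] body base [[508. 195.   5.]]
```

View pics/w1c.png

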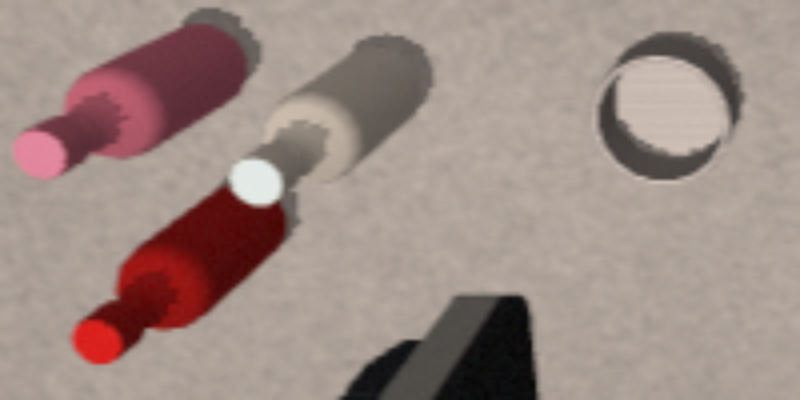

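The crop confirms the white bottle (cap at (154,230)), clear of the pink and red ones. Bottle first, closing along world x.

>>> carry_out(delta_pos=[[-0.011, -0.027, 0.025], [-0.022, -0.054, 0.05], [-0.033, -0.082, 0.075], [-0.044, -0.109, 0.1], [-0.055, -0.136, 0.125], [-0.066, -0.163, 0.15], [-0.077, -0.19, 0.175], [-0.088, -0.218, 0.198]], rot=[[0, 0, -10.6], [0, 0, -21.2], [0, 0, -31.8], [0, 0, -42.4], [0, 0, -53], [0, 0, -63.6], [0, 0, -74.2], [0, 0, -84.8]], claw=0.085)

```text
clock: 4.12
eef_pos: [499.5, 196.7, 200.0]
tcp_rot: [3.141, -0.0, 1.488]
contact_force: [-0.9, -0.4, 0.5]
opening: 0.993
grasp_force: 0.0
```

```bash
python3 - <<'E'
from h import *
go(500,196,66,85)
C=cam("wrist"); cv2.imwrite("pics/w2.png",r.grab_frame("wrist"))
print(proj(C,[[500,196,0],[500,196,75],[500,196,110]]).round(),[(round(float(d["p"]),2),np.round(d["box"]).tolist()) for d in r.recognise("bottle_mid","wrist")])
E
```

```text
t 4.12 at [499.5 196.7 200. ] [180.   -0.   85.3] F [-0.9 -0.4  0.5] op 84.8 g 0.0 q [0.37 0.28 1.88 0.   0.98 0.46]
d [-0.0007  0.0005  0.134 ] rot [ 0.01 -0.01  0.26]
[[319. 182.]
 [319. 204.]
 [319. 219.]] [(0.97, [297.0, 76.0, 345.0, 127.0]), (0.94, [296.0, 164.0, 337.0, 226.0]), (0.69, [195.0, 95.0, 265.0, 140.0])]
```

View pics/w2.png

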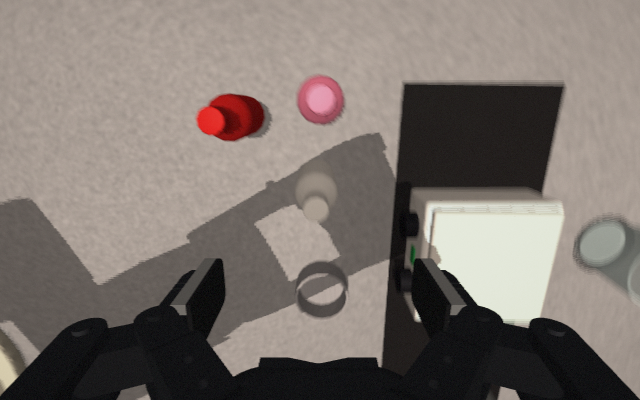

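The white cap is at (315,208) and the shoulder at (316,190), so the bottle is slightly left of and beyond my guess.

```bash
python3 - <<'E'
from h import *
C=cam("wrist"); print(ray(C,[[315,208]],110),ray(C,[[316,188]],75))
for n,S,b in (("body",shape(18,0,70),[296,168,337,209]),("dish",shape(28,0,30),[297,261,348,318])): print(n,*fitbox([(C,np.array(b))],S,[500,150]))
E
```

```text
[[495.71962668 205.18985248 110.        ]] [[496.45258445 209.97949195  75.        ]]
body [496.58031558 207.47727243] [ -2.4 -14.4   2.3   2.1]
dish [491.85830759  83.09628794] [-2.  -1.8  1.9  2.9]
```

>>> carry_out(delta_pos=[[0.006, -0.004, 0.0], [0.006, -0.004, 0.045], [0.006, -0.004, 0.09], [0.006, -0.004, 0.134], [0.006, -0.004, 0.134]], rot=[[0, 0, 0], [0, 0, 0], [0, 0, 0], [0, 0, 0], [0, 0, 0]])

```text
clock: 4.85
eef_pos: [496.1, 201.5, 65.6]
tcp_rot: [-3.139, 0.001, 1.48]
contact_force: [-0.2, -0.2, -0.1]
opening: 0.993
grasp_force: 0.0
```

>>> carry_out(delta_pos=[[0, 0, 0], [0, 0, 0], [0, 0, 0], [0, 0, 0], [0, 0, 0], [0, 0, 0]], rot=[[0, 0, 0], [0, 0, 0], [0, 0, 0], [0, 0, 0], [0, 0, 0], [0, 0, 0]], claw=0.01, grip_force=30)

```text
clock: 5.6
eef_pos: [497.5, 202.8, 68.2]
tcp_rot: [3.139, -0.001, 1.482]
contact_force: [0.0, -0.8, 8.2]
opening: 0.412
grasp_force: 29.2
```

```bash
python3 - <<'E'
from h import *
cv2.imwrite("pics/w3.png",r.grab_frame("wrist"))
go(633,-11,190,84.6)
E
```

```text
t 5.65 at [497.5 202.8  68.2] [ 1.799e+02 -1.000e-01  8.490e+01] F [-0.6 -1.1  7.8] op 35.0 g 29.2 q [ 0.38  0.47  1.96 -0.    0.71  0.47]
d [-0.2008  0.1542 -0.1217] rot [ 0.14 -0.07  0.32]
```

View pics/w3.png

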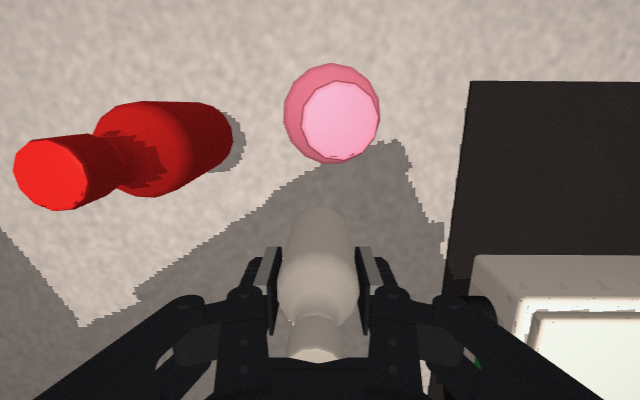

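The picture shows the bottle squarely between the pads at (318,300), opening 35 mm. Lift and carry.

>>> carry_out(delta_pos=[[0, 0, -0.04], [0, 0, -0.085], [-0.025, 0.02, -0.122], [-0.068, 0.052, -0.122], [-0.112, 0.086, -0.122], [-0.156, 0.12, -0.122], [-0.201, 0.154, -0.122], [-0.201, 0.154, -0.122]], rot=[[0, 0, 0], [0, 0, 0], [0, 0, 0], [0, 0, 0], [0, 0, 0], [0, 0, 0], [0, 0, 0], [0, 0, 0]])

```text
clock: 6.65
eef_pos: [633.7, -14.7, 189.1]
tcp_rot: [3.14, 0.001, 1.479]
contact_force: [-0.0, 0.9, -1.2]
opening: 0.408
grasp_force: 30.8
```

```bash
python3 - <<'E'
from h import *
cv2.imwrite("pics/w4.png",r.grab_frame("wrist"))
C=cam("wrist")
go(633,-11,73,84.6)
import pickle; pickle.dump(C,open("c4.pkl","wb"))
E
```

```text
t 6.7 at [632.4 -13.  188.8] [-180.    -0.    84.8] F [ 0.3  0.5 -0.7] op 35.1 g 30.8 q [-0.02  0.43  1.68  0.    1.03  0.07]
d [0.002  0.0005 0.1158] rot [-0.   -0.    0.16]
```

View pics/w4.png

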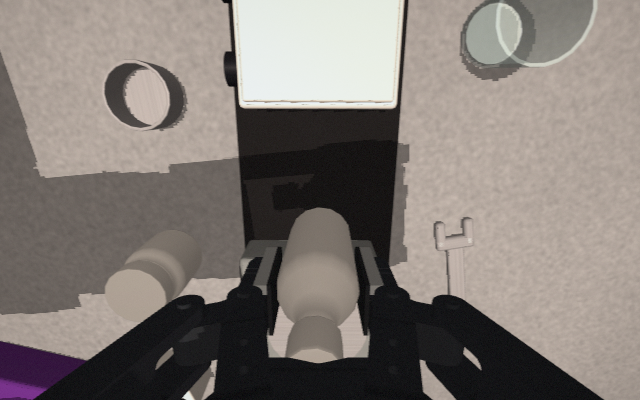

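```bash
python3 - <<'E'
from h import *
import pickle; C=pickle.load(open("c4.pkl","rb"))
print(ray(C,[[240,104],[397,106]],63).round(1)); print("mat edges at z3",ray(C,[[239,135],[403,160]],3).round(1))
p=[633.3,-10.7,-.095];c,s=np.cos(p[2]),np.sin(p[2]);w=lambda x,y:(p[0]+c*x-s*y,p[1]+s*x+c*y)
print("pred",w(-55,70),w(55,70)); 
for b in ([104,61,173,130],):print("dish",*fitbox([(C,np.array(b))],shape(28,0,30),[490,80]))
A=cam("wrist")
E
```

```text
[[582.9  66.4  63. ]
 [695.6  54.7  63. ]]
mat edges at z3 [[563.7  40.7   3. ]
 [714.2   3.6   3. ]]
pred (np.float64(585.1880027028806), np.float64(64.20150676776782)) (np.float64(694.6920009059575), np.float64(53.767218217966516))
dish [492.59124285  80.07934704] [-2.  -1.1 13.1  2.2]
```

>>> carry_out(delta_pos=[[0.002, 0, 0.04], [0.002, 0, 0.08], [0.002, 0, 0.105], [0.002, 0, 0.117], [0.002, 0, 0.117], [0.002, 0, 0.117]], rot=[[0, 0, 0], [0, 0, 0], [0, 0, 0], [0, 0, 0], [0, 0, 0], [0, 0, 0]])

```text
clock: 7.45
eef_pos: [632.4, -9.0, 72.5]
tcp_rot: [3.141, -0.0, 1.483]
contact_force: [-0.6, 0.1, -1.9]
opening: 0.407
grasp_force: 30.4
```

>>> carry_out(delta_pos=[[0, 0, 0], [0, 0, 0], [0, 0, 0], [0, 0, 0]], rot=[[0, 0, 0], [0, 0, 0], [0, 0, 0], [0, 0, 0]], claw=0.07)

```text
clock: 7.95
eef_pos: [632.3, -9.5, 71.8]
tcp_rot: [3.141, -0.0, 1.482]
contact_force: [-0.1, -0.6, -0.4]
opening: 0.817
grasp_force: 0.0
```

>>> carry_out(delta_pos=[[0, 0, -0.03], [0, 0, -0.075], [0, 0, -0.125], [0, 0, -0.125]], rot=[[0, 0, 0], [0, 0, 0], [0, 0, 0], [0, 0, 0]], claw=0.085)

```text
clock: 8.45
eef_pos: [634.8, -9.5, 201.2]
tcp_rot: [3.134, -0.001, 1.482]
contact_force: [-0.4, -0.6, -1.0]
opening: 0.991
grasp_force: 0.0
```

```bash
python3 - <<'E'
from h import *
go(493,80,200,84.6)
E
```

```text
t 8.45 at [634.8  -9.5 201.2] [179.6  -0.   84.9] F [-0.4 -0.6 -1. ] op 84.6 g 0.0 q [-0.02  0.42  1.67  0.    1.05  0.07]
d [ 7.660e-02 -1.492e-01  1.000e-04] rot [ 0.44 -0.03  0.32]
```

>>> carry_out(delta_pos=[[0.02, -0.04, 0], [0.045, -0.088, 0.01], [0.07, -0.137, 0.04], [0.077, -0.149, 0.05], [0.077, -0.149, 0.05]], rot=[[0, 0, 0], [0, 0, 0], [0, 0, 0], [0, 0, 0], [0, 0, 0]])

```text
clock: 9.07
eef_pos: [490.0, 80.6, 145.9]
tcp_rot: [-3.14, 0.0, 1.483]
contact_force: [0.5, 0.8, -0.0]
opening: 0.994
grasp_force: 0.0
```

```bash
python3 - <<'E'
from h import *
go(493,80,31,84.6)
C=cam("wrist"); cv2.imwrite("pics/w5.png",r.grab_frame("wrist"))
print(bbox(proj(C,shape(28,0,30)+[493,80,0])).round())
for d in r.recognise("dish_mid","wrist"): print(d["p"],np.round(d["box"]),*fitbox([(C,d["box"])],shape(28,0,30),[493,80]))
A=cam("scene"); r.grab_frame("scene")
for d in r.recognise("bottle_mid","scene"): print(d["p"],np.round(d["box"]),*fitbox([(A,d["box"])],shape(18,3,113),[633,-11]))
E
```

```text
t 9.07 at [490.   80.6 145.9] [-179.9    0.    85. ] F [ 0.5  0.8 -0. ] op 84.9 g 0.0 q [ 0.16  0.3   2.   -0.    0.84  0.25]
d [-0.0003  0.0032  0.1149] rot [-0.08  0.03  0.4 ]
[286. 164. 359. 241.]
0.64 [288. 161. 360. 242.] [494.17655725  80.40075314] [-0.7  1.5  0.7 -1.4]
0.89 [380. 151. 389. 186.] [517.70058645 246.68389668] [-3.  -1.2  2.1  0.8]
0.78 [352. 197. 365. 235.] [631.17256067  -7.04996793] [-1.3 -4.   1.1  1.4]
0.74 [367. 145. 375. 178.] [456.57680264 256.48204292] [-3.  -1.8  2.1  1. ]
```

View pics/w5.png

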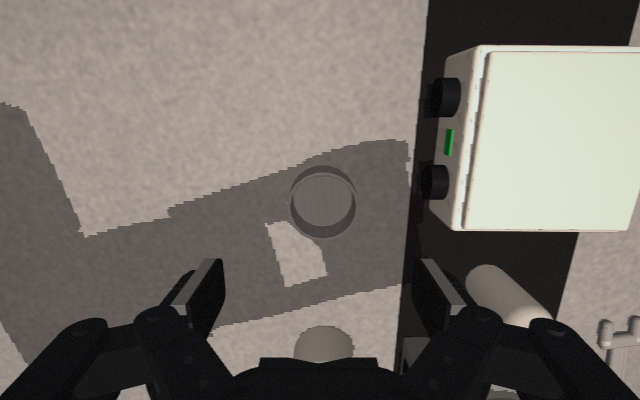

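Dish centred at (322,202) → (494,80). The bottle stands at about (631,-7). Descend and grip.

>>> carry_out(delta_pos=[[0, 0.003, 0.03], [0, 0.004, 0.07], [0, 0.004, 0.1], [0, 0.004, 0.114], [0, 0.004, 0.114]], rot=[[0, 0, 0], [0, 0, 0], [0, 0, 0], [0, 0, 0], [0, 0, 0]])

```text
clock: 9.9
eef_pos: [494.9, 79.7, 32.3]
tcp_rot: [-3.141, 0.0, 1.482]
contact_force: [0.6, -0.0, 0.5]
opening: 0.992
grasp_force: 0.0
```

>>> carry_out(delta_pos=[[0, 0, 0], [0, 0, 0], [0, 0, 0], [0, 0, 0], [0, 0, 0]], rot=[[0, 0, 0], [0, 0, 0], [0, 0, 0], [0, 0, 0], [0, 0, 0]], claw=0.03, grip_force=25)

```text
clock: 10.52
eef_pos: [495.5, 80.2, 34.0]
tcp_rot: [3.139, -0.0, 1.483]
contact_force: [-1.0, -0.3, 5.8]
opening: 0.638
grasp_force: 25.3
```

```bash
python3 - <<'E'
from h import *
go(622,-135,220,84.6)
E
```

```text
t 10.53 at [495.5  80.2  34. ] [179.9  -0.   84.9] F [-1.  -0.3  5.8] op 54.5 g 25.3 q [ 0.16  0.5   2.05 -0.    0.6   0.25]
d [-0.2031  0.1454 -0.1857] rot [ 0.12 -0.02  0.34]
```

>>> carry_out(delta_pos=[[0, 0, -0.05], [0, 0, -0.11], [-0.02, 0.015, -0.16], [-0.06, 0.043, -0.185], [-0.105, 0.075, -0.185], [-0.15, 0.108, -0.185], [-0.193, 0.138, -0.185], [-0.203, 0.145, -0.185]], rot=[[0, 0, 0], [0, 0, 0], [0, 0, 0], [0, 0, 0], [0, 0, 0], [0, 0, 0], [0, 0, 0], [0, 0, 0]])

```text
clock: 11.52
eef_pos: [622.3, -137.7, 218.4]
tcp_rot: [3.14, 0.001, 1.48]
contact_force: [0.5, 0.9, -0.9]
opening: 0.636
grasp_force: 27.6
```

```bash
python3 - <<'E'
from h import *
go(621.5,-135,98,84.6)
E
```

```text
t 11.53 at [ 622.3 -137.7  218.4] [179.9   0.   84.8] F [ 0.5  0.9 -0.9] op 54.3 g 27.6 q [-0.22  0.41  1.64 -0.    1.09 -0.13]
d [ 0.0027 -0.0013  0.1204] rot [0.11 0.04 0.19]
```

>>> carry_out(delta_pos=[[0.002, -0.001, 0.045], [0.002, -0.001, 0.085], [0.002, -0.001, 0.11], [0.002, -0.001, 0.12], [0.002, -0.001, 0.121], [0.002, -0.001, 0.121]], rot=[[0, 0, 0], [0, 0, 0], [0, 0, 0], [0, 0, 0], [0, 0, 0], [0, 0, 0]])

```text
clock: 12.28
eef_pos: [620.8, -132.7, 97.7]
tcp_rot: [3.14, 0.0, 1.483]
contact_force: [-0.5, 0.1, 0.7]
opening: 0.635
grasp_force: 27.1
```

>>> carry_out(delta_pos=[[0, 0, 0], [0, 0, 0], [0, 0, 0], [0, 0, 0]], rot=[[0, 0, 0], [0, 0, 0], [0, 0, 0], [0, 0, 0]], claw=0.07)

```text
clock: 12.78
eef_pos: [620.3, -132.9, 96.7]
tcp_rot: [3.141, -0.0, 1.482]
contact_force: [-0.0, -0.4, -0.3]
opening: 0.821
grasp_force: 0.0
```

>>> carry_out(delta_pos=[[0, 0, -0.03], [0, 0, -0.075], [0, 0, -0.12], [0, 0, -0.12]], rot=[[0, 0, 0], [0, 0, 0], [0, 0, 0], [0, 0, 0]], claw=0.085)

```text
clock: 13.28
eef_pos: [622.5, -133.4, 220.7]
tcp_rot: [3.135, 0.001, 1.482]
contact_force: [0.9, -0.4, -0.7]
opening: 0.992
grasp_force: 0.0
```

```bash
python3 - <<'E'
from h import *
C=cam("wrist"); cv2.imwrite("pics/w6.png",r.grab_frame("wrist"))
go(481,-73,200,84.6)
E
```

```text
t 13.32 at [ 621.2 -133.1  218.4] [179.8   0.   84.9] F [-0.1 -0.2  0.3] op 85.3 g 0.0 q [-0.21  0.4   1.65  0.    1.09 -0.12]
d [ 0.0475 -0.145   0.0179] rot [0.19 0.02 0.32]
```

View pics/w6.png

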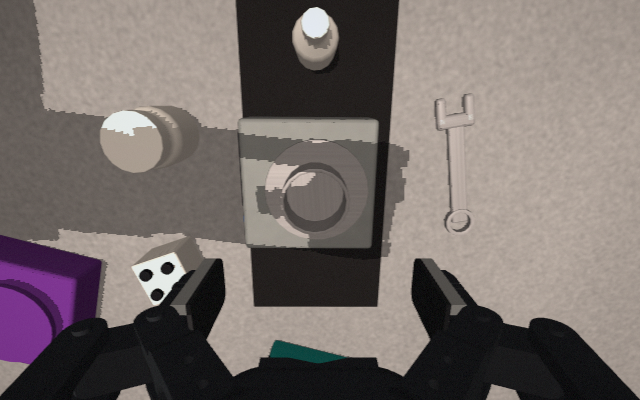

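Bottle at (316,40), dish rim at (315,196) on the pan (316,190), jar lid at (132,141). Checking the numbers.

```bash
python3 - <<'E'
from h import *
C=cam("wrist")
print("pan",*fitbox([(C,np.array([265,140,368,241]))],shape(46,63,63),[621,-135]))
print("dish rim",*fitbox([(C,np.array([283,163,347,230]))],shape(28,93,93),[621,-135]))
print("jar lid",ray(C,[[132,141]],80), "cap",ray(C,[[315,23]],113))
E
```

```text
pan [ 620.13959521 -133.08404845] [-1.  -0.2  1.   0.3]
dish rim [ 619.38642373 -128.71500743] [-3.7 -0.7  3.7  1. ]
jar lid [[480.56007439 -73.59122675  80.        ]] cap [[630.23769665 -11.1684804  113.        ]]
```

>>> carry_out(delta_pos=[[0.014, -0.04, 0.004], [0.03, -0.093, 0.01], [0.047, -0.145, 0.018], [0.047, -0.145, 0.06], [0.047, -0.145, 0.11], [0.047, -0.145, 0.155], [0.047, -0.145, 0.171], [0.047, -0.145, 0.171]], rot=[[0, 0, 0], [0, 0, 0], [0, 0, 0], [0, 0, 0], [0, 0, 0], [0, 0, 0], [0, 0, 0], [0, 0, 0]])

```text
clock: 14.32
eef_pos: [479.1, -73.1, 44.7]
tcp_rot: [-3.139, -0.0, 1.482]
contact_force: [-0.4, 0.4, 0.3]
opening: 0.996
grasp_force: 0.0
```

>>> carry_out(delta_pos=[[0, 0, 0], [0, 0, 0], [0, 0, 0], [0, 0, 0], [0, 0, 0]], rot=[[0, 0, 0], [0, 0, 0], [0, 0, 0], [0, 0, 0], [0, 0, 0]], claw=0.03, grip_force=35)

```text
clock: 14.95
eef_pos: [481.0, -73.4, 47.2]
tcp_rot: [3.139, 0.0, 1.482]
contact_force: [-1.6, -0.0, 5.6]
opening: 0.64
grasp_force: 36.7
```

```bash
python3 - <<'E'
from h import *
go(645,114,230,84.6)
E
```

```text
t 14.95 at [481.  -73.4  47.2] [179.9   0.   84.9] F [-1.6 -0.   5.6] op 54.7 g 36.7 q [-0.15  0.46  2.08 -0.    0.61 -0.07]
d [ 0.2012  0.1473 -0.1825] rot [0.14 0.01 0.33]
```

>>> carry_out(delta_pos=[[0, 0, -0.05], [0, 0, -0.11], [0.02, 0.015, -0.16], [0.06, 0.044, -0.182], [0.105, 0.077, -0.182], [0.15, 0.11, -0.182], [0.193, 0.141, -0.182], [0.201, 0.147, -0.182]], rot=[[0, 0, 0], [0, 0, 0], [0, 0, 0], [0, 0, 0], [0, 0, 0], [0, 0, 0], [0, 0, 0], [0, 0, 0]])

```text
clock: 15.95
eef_pos: [645.8, 116.5, 228.5]
tcp_rot: [3.14, -0.001, 1.484]
contact_force: [-0.2, 0.1, -1.8]
opening: 0.636
grasp_force: 38.8
```

```bash
python3 - <<'E'
from h import *
go(645,115,111,84.6)
E
```

```text
t 15.95 at [645.8 116.5 228.5] [ 1.799e+02 -1.000e-01  8.510e+01] F [-0.2  0.1 -1.8] op 54.3 g 38.8 q [0.18 0.43 1.59 0.   1.12 0.26]
d [-0.0017 -0.0009  0.1174] rot [ 0.11 -0.06  0.45]
```

>>> carry_out(delta_pos=[[0, 0, 0.045], [0, -0.001, 0.085], [0, -0.001, 0.108], [0, -0.001, 0.117], [0, -0.001, 0.118], [0, -0.001, 0.118]], rot=[[0, 0, 0], [0, 0, 0], [0, 0, 0], [0, 0, 0], [0, 0, 0], [0, 0, 0]])

```text
clock: 16.7
eef_pos: [643.7, 113.9, 110.8]
tcp_rot: [3.14, -0.0, 1.482]
contact_force: [0.9, 0.4, -1.8]
opening: 0.636
grasp_force: 39.0
```

>>> carry_out(delta_pos=[[0, 0, 0], [0, 0, 0], [0, 0, 0], [0, 0, 0]], rot=[[0, 0, 0], [0, 0, 0], [0, 0, 0], [0, 0, 0]], claw=0.07)

```text
clock: 17.2
eef_pos: [643.3, 114.1, 109.7]
tcp_rot: [3.142, -0.0, 1.482]
contact_force: [-1.4, -0.1, -0.9]
opening: 0.818
grasp_force: 0.0
```

>>> carry_out(delta_pos=[[0, 0, -0.03], [0, 0, -0.075], [0, 0, -0.12], [0, 0, -0.12], [0, 0, -0.12]], rot=[[0, 0, 0], [0, 0, 0], [0, 0, 0], [0, 0, 0], [0, 0, 0]], claw=0.085)

```text
clock: 17.82
eef_pos: [642.8, 114.0, 229.1]
tcp_rot: [-3.141, 0.0, 1.482]
contact_force: [0.1, 0.5, -0.2]
opening: 0.996
grasp_force: 0.0
```

```bash
python3 - <<'E'
from h import *
C=cam("wrist"); r.grab_frame("wrist")
for d in r.recognise("jar_mid","wrist"): print(d["p"],np.round(d["box"]),*fitbox([(C,d["box"])],shape(28,63,143),[645,115]))
go(457,-216,200,104.3)
E
```

```text
0.68 [285. 166. 357. 256.] [644.02565751 112.97906176] [-5.9 -6.3  5.4  2.8]
t 17.93 at [642.3 113.9 228.1] [-179.9    0.    84.9] F [-1.4 -0.9 -0.8] op 85.0 g 0.0 q [ 0.17  0.42  1.6  -0.    1.13  0.26]
d [-0.345  -0.1554  0.0287] rot [-1.500e-01  1.000e-02 -1.937e+01]
```

>>> carry_out(delta_pos=[[-0.045, -0.02, 0], [-0.095, -0.043, 0], [-0.145, -0.065, 0], [-0.195, -0.088, 0], [-0.245, -0.11, 0], [-0.295, -0.133, 0.02], [-0.335, -0.151, 0.04], [-0.345, -0.155, 0.05]], rot=[[0, 0, 0], [0, 0, -3], [0, 0, -6], [0, 0, -9], [0, 0, -12], [0, 0, -15], [0, 0, -18], [0, 0, -19.4]])

```text
clock: 18.92
eef_pos: [455.7, -217.3, 177.5]
tcp_rot: [-3.139, -0.002, 1.819]
contact_force: [0.6, 0.2, 1.1]
opening: 0.99
grasp_force: 0.0
```

```bash
python3 - <<'E'
from h import *
go(457,-216,34,104.3)
C=cam("wrist"); im=r.grab_frame("wrist"); cv2.imwrite("pics/w7.png",im)
b=bbox(proj(C,shape(25,44,50,.25)+[457,-216,0])).astype(int); print(b)
g=cv2.cvtColor(im,6)[b[1]-10:b[3]+10,b[0]-10:b[2]+10]
n,l,st,ce=cv2.connectedComponentsWithStats((g<60).astype(np.uint8))
k=[i for i in range(1,n) if 60<st[i,4]<600]; print(st[k,4]); X=ray(C,ce[k]+b[:2]-10,50); print(X.round(1),X.mean(0))
E
```

```text
t 18.93 at [ 455.7 -217.3  177.5] [-1.798e+02 -1.000e-01  1.042e+02] F [0.6 0.2 1.1] op 84.6 g 0.0 q [-0.45  0.27  1.96 -0.    0.92 -0.7 ]
d [0.0006 0.002  0.1435] rot [-0.17 -0.12 -0.05]
[288 168 353 230]
[150 158 159 154]
[[ 441.5 -208.1   50. ]
 [ 464.3 -202.3   50. ]
 [ 447.3 -231.    50. ]
 [ 470.1 -225.3   50. ]] [ 455.78651432 -216.68498678   50.        ]
```

View pics/w7.png

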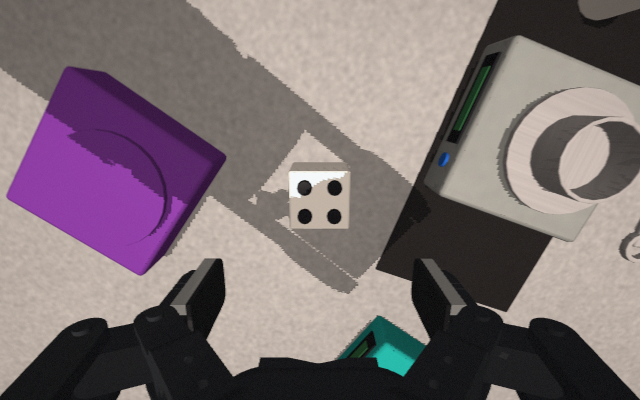

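Rack at (320,202), square with the jaws; purple (x<226) and turquoise (y>317) look-alikes are clear. Descend.

>>> carry_out(delta_pos=[[0, 0, 0.045], [0, 0, 0.09], [0, 0, 0.13], [0, 0, 0.1435], [0, 0, 0.1435]], rot=[[0, 0, 0], [0, 0, 0], [0, 0, 0], [0, 0, 0], [0, 0, 0]])

```text
clock: 19.6
eef_pos: [458.0, -215.4, 35.6]
tcp_rot: [-3.14, -0.001, 1.821]
contact_force: [0.4, 0.3, 0.1]
opening: 0.994
grasp_force: 0.0
```

>>> carry_out(delta_pos=[[0, 0, 0], [0, 0, 0], [0, 0, 0], [0, 0, 0], [0, 0, 0]], rot=[[0, 0, 0], [0, 0, 0], [0, 0, 0], [0, 0, 0], [0, 0, 0]], claw=0.025, grip_force=30)

```text
clock: 20.23
eef_pos: [459.1, -216.3, 37.5]
tcp_rot: [3.14, 0.001, 1.821]
contact_force: [-1.0, 0.3, 6.9]
opening: 0.58
grasp_force: 31.1
```

```bash
python3 - <<'E'
from h import *
go(611,-246,150,84.6)
E
```

```text
t 20.23 at [ 459.1 -216.3   37.5] [1.799e+02 1.000e-01 1.043e+02] F [-1.   0.3  6.9] op 49.6 g 31.1 q [-0.44  0.5   2.03  0.    0.61 -0.69]
d [-0.0665  0.14   -0.1121] rot [ 0.11  0.06 19.72]
```

>>> carry_out(delta_pos=[[0, 0, -0.05], [0, 0, -0.1], [-0.015, 0.035, -0.112], [-0.035, 0.075, -0.112], [-0.055, 0.115, -0.112], [-0.0665, 0.14, -0.112], [-0.0665, 0.14, -0.112], [-0.0665, 0.14, -0.112]], rot=[[0, 0, 0], [0, 0, 0], [0, 0, 5], [0, 0, 10], [0, 0, 15], [0, 0, 19.7], [0, 0, 19.7], [0, 0, 19.7]])

```text
clock: 21.22
eef_pos: [609.4, -245.4, 148.1]
tcp_rot: [-3.141, -0.0, 1.478]
contact_force: [0.3, 1.0, -2.1]
opening: 0.581
grasp_force: 32.7
```

```bash
python3 - <<'E'
from h import *
go(611,-246,41,84.6)
E
```

```text
t 21.23 at [ 609.4 -245.4  148.1] [-179.9   -0.    84.7] F [ 0.3  1.  -2.1] op 49.6 g 32.7 q [-0.39  0.51  1.65 -0.    0.98 -0.29]
d [-0.0005  0.0018  0.1071] rot [-0.06 -0.01  0.09]
```

>>> carry_out(delta_pos=[[0, 0.001, 0.04], [0, 0.002, 0.08], [0, 0.002, 0.1], [0, 0.002, 0.107], [0, 0.002, 0.108], [0, 0.002, 0.108]], rot=[[0, 0, 0], [0, 0, 0], [0, 0, 0], [0, 0, 0], [0, 0, 0], [0, 0, 0]])

```text
clock: 21.98
eef_pos: [613.1, -246.2, 41.4]
tcp_rot: [3.14, 0.001, 1.477]
contact_force: [-0.4, -0.5, -1.1]
opening: 0.577
grasp_force: 32.8
```

>>> carry_out(delta_pos=[[0, 0, 0], [0, 0, 0], [0, 0, 0], [0, 0, 0]], rot=[[0, 0, 0], [0, 0, 0], [0, 0, 0], [0, 0, 0]], claw=0.07)

```text
clock: 22.48
eef_pos: [612.5, -245.9, 40.2]
tcp_rot: [3.141, 0.0, 1.477]
contact_force: [0.7, -0.7, -0.4]
opening: 0.822
grasp_force: 0.0
```

>>> carry_out(delta_pos=[[0, 0, -0.03], [0, 0, -0.08], [0, 0, -0.14], [0, 0, -0.2], [-0.03, 0, -0.26], [-0.05, 0, -0.28], [-0.05, 0, -0.28]], rot=[[0, 0, 0], [0, 0, 0], [0, 0, 0], [0, 0, 0], [0, 0, 0], [0, 0, 0], [0, 0, 0]])

```text
clock: 23.35
eef_pos: [608.3, -297.2, 322.6]
tcp_rot: [3.138, 0.002, 1.475]
contact_force: [-0.2, 0.5, -0.6]
opening: 0.818
grasp_force: 0.0
```

```bash
python3 - <<'E'
from h import *
go(611,-246,41,84.6)
C=cam("wrist"); im=r.grab_frame("wrist"); cv2.imwrite("pics/w8.png",im)
import pickle; pickle.dump(C,open("c8.pkl","wb"))
im=r.grab_frame("side"); cv2.imwrite("pics/side8.png",cv2.resize(im[90:310,230:480],None,fx=2.4,fy=2.4))
E
```

```text
t 23.35 at [ 608.3 -297.2  322.6] [1.798e+02 1.000e-01 8.450e+01] F [-0.2  0.5 -0.6] op 69.8 g 0.0 q [-0.46  0.38  1.44 -0.    1.31 -0.36]
d [ 0.0517 -0.0034  0.2815] rot [ 0.23  0.1  -0.07]
```

View pics/w8.png

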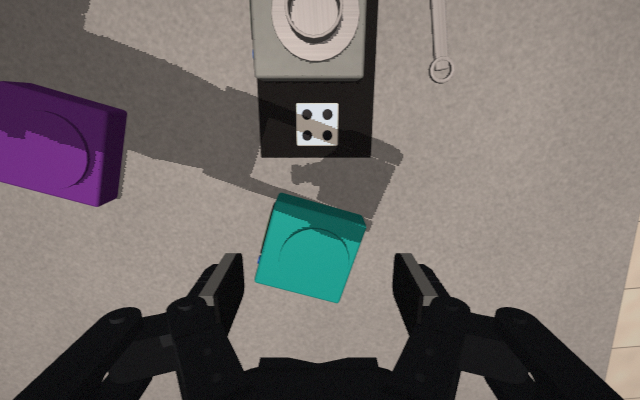

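View pics/side8.png

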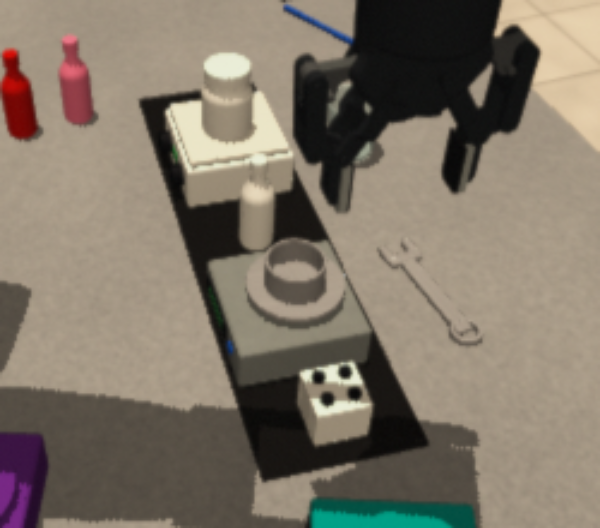

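```bash
python3 - <<'E'
from h import *
import pickle; C=pickle.load(open("c8.pkl","rb"))
E=ray(C,[[261,157],[371,157]],3); c=ray(C,[[317,125]],50)[0]; m=E.mean(0); print(E.round(1),c.round(1))
u=(E[1]-E[0])[:2]; u/=np.linalg.norm(u); v=np.array([-u[1],u[0]]); d=c[:2]-m[:2]; print("across",d@u,"from end (want 49)",d@v)
E
```

```text
[[ 532.7 -284.6    3. ]
 [ 681.5 -298.9    3. ]] [ 612.8 -246.8   50. ]
across 1.2793474924939117 from end (want 49) 45.23570971116692
```

The rack is about 1 mm off across and 4 mm off along. The pictures show all four items upright and in place, with the spanner untouched. Handing in.

```bash
python3 -c "
from rig import r
print(r.sign_off())"
```

```text
the job is handed in; nothing more can be done
None
```

The row is laid out and handed in at about 23 s. Jar, dish, bottle and rack are upright and released, each about 4 mm or less from its target by my camera measurements; the beaker and spanner were never touched, and no verdict was returned.

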